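Hang the red headset over the stand's bar

TASK

On this car-electronics repair bench, pick up the headset with the red ear cups and hang it over the horizontal bar of the aluminium stand, one ear cup on either side of the bar, so that its crown rests on the bar and it hangs level and square across the bar, between the posts. Lower it onto the bar before letting go instead of dropping it, and leave the blue headset where it stands.

Things in the scene. Friction and masses are not known exactly. Their poses are not given: they have to be found in the camera images.
- red_crown (a point): Rigid red headset, 0.2-0.3 kg, loose, standing on its cups: 170 mm wide (x), 60 deep (y), 164 tall, z up. Point: centre of the crown block atop the arch, 50 (x) by 28 (y) by 40 mm tall. Grip it from above across the 28 mm; fingertips must not reach below its flat underside (20 mm below the point), where the bar comes. Cup bottoms 144 mm below the point; open under the crown, 90 mm between the cups.
- blue_crown (a point): Headset with blue ear cups, of the same shape, size and axes; this point is the centre of its crown, 144 mm above the table. It must stay where it stands. The two headsets may stand in either place.
- bar_mid (a point): Fixed stand: horizontal aluminium bar, 24 mm wide (x), 20 thick, 240 long (y), on a post at each end, 192 mm clear between them. Point: middle of the bar's flat top face, 145 mm above the table; z up. A hung headset has its x axis along this x, either way round, its crown centre 20 mm above the bar's top and its cups 21 mm off the table.
Things that resemble listed ones, but are neither listed nor needed, are in the scene too. Of the things like the part that bears red_crown, leave any that is yellow; of the rest the larger one is meant.

How it is judged:
By the outcome, as a careful person would: the job done as asked, in the order asked, and still so for the second after the job is handed in, with the robot touching nothing.
It also fails if it takes over 48 s, if anything falls off the work surface, if the arm or the gripper's body presses on something with over 40 N, if the wrist force passes 120 N, or if a joint passes its speed limit or range.

ROBOT

A 6-joint arm with a two-finger parallel gripper is mounted at the origin on the work surface. World frame = base frame: x ahead of the robot, y to its left, z up, the work surface at z = 0. Lengths are in mm, angles in rad, forces in N, time in s.
With the tool pointing down it reaches from about 275 to 750 mm from the base axis. Payload 10.2 kg.
Tool frame: the origin (TCP) lies on the front face of the gripper's body, between the roots of the fingers; the fingertips stand 73 mm ahead of it and the grasp point (between the pads) lies 54 mm ahead of it; z points along the fingers, y is the line along which they close (so a half turn about z gives the same grasp; the last joint's range is limited). The gripper opens to 85 mm and grips with 20 to 120 N. Pads are 22 mm wide; open, the fingers measure 114 mm over their backs; the gripper's body (76 mm by 85 mm) begins 54 mm behind the grasp point. The pads swing forward as they close: fully open they stand 13 mm farther back than shut.
Start: joints at [1.008, 0.313, 1.498, -0, 1.331, -0.223], TCP at [174.995, 494.983, 303.894] pointing down, gripper open.
Joint ranges: [-2.94, 2.94], [-0.97, 2.17], [0.19, 2.56], [-1.23, 4.37], [0.02, 3.11], [-2.88, 2.88]. Speed limits (rad/s): [2.39, 2.39, 3.01, 3.14, 3.14, 3.14].

INTERFACE

Orientations are given as a unit quaternion [w, x, y, z].
In Python, from rig import * gives the robot as it stands.
- The arm moves only by the tool step_arm, never from a script. Its argument "plan" is a list of rows, each an object with "offset": the shift along the tool's x, y, z in cm, a list of three; "rot": the turn, a rotation vector about the tool's x, y, z in degrees, a list of three; "gripper": the finger opening in cm, from 0 to 8.54. In form: [{"offset": [x, y, z], "rot": [wx, wy, wz], "gripper": gripper}, ...]. A call has 1 to 12 rows; each row is the pose to reach, as a shift and turn from the pose commanded when the call began, along the tool's axes at that moment; what a row does not reach only later rows make up. A row lasts 1/10 s, in which the tool goes at most 50 mm and 8.59 degrees, less where a joint would pass 70% of its speed; a pose out of reach is approached as far as the arm can. A call with a gripper value outside its range is refused whole. The fingers move at their own pace and stop on an object; "squeeze" is the grip in N (left out, the last holds). Time passes only in rows, so rows that repeat a pose let the fingers close. It gives the time, the measured TCP pose, the force, the opening and the grip force at its end, in the units of the state.
- sense(): the state, without advancing time (a new reading comes with each control period).
- capture(name): name is "side" or "top"; returns a dict with "color" (384x512x3 uint8, red, green, blue), "depth" (384x512 float32, mm along the optical axis (not along the pixel's ray), 0 where there is no reading), "vertical_fov" (degrees; the focal length in pixels is half the picture's height over the tangent of half this angle, whatever the lens; pixels are square), "cx", "cy" (the principal point, pixels), "k1" (the pictures are not rectified: a ray, as slopes to the right and down, at radius r is drawn at 1 + k1 r^2 times it, then the intrinsics apply), "rvec" (rotation vector, rad) and "tvec" (3), from world to camera coordinates, as OpenCV has them. Camera axes: x right, y down, z forward; pixel columns grow to the right and rows downward; lengths in mm; the calibration is good to about 2 mm. A picture is of the moment at which its call begins.
- finish_job(): hands the job in; it is judged then, once.
The state is a dict: "time_s": time; "joints": joint angles; "dq": joint speeds; "tau": joint torques, N m; "eef_pos": TCP position; "ee_rot": TCP orientation; "force": force on the tool from outside, world axes, zero at the start; "wrist_torque": the same for the moment, N m; "grip_width": opening from 0.0 (shut) to 1.0 (fully open); "grip_force": force on a finger pad.
Only numpy, scipy, OpenCV 4.12 (cv2) and the standard library are available. Lean on these libraries where they do the work, as an engineer would, in place of code of your own. Each camera call takes 0.05 s, during which the arm holds its last target. There are 200 camera calls.

## Working session

There is one attempt and no reset: what is moved stays moved. The work goes in short steps, Python scripts to look and compute and a tool call to move; the robot and the scene stay as the last step left them, time stands still between calls to the robot, and variables do not carry over. Pictures are saved under pics/ and viewed, at most 10 in all, crops included, and the job is handed in when it is done.

Besides the shell and the picture viewer there is one more tool, called after "Call:" as name(argument=value, ...), one argument or row to a line, values as JSON. step_arm: Moves the arm, as the interface text tells. Its arguments: {"type":"object","properties":{"plan":{"type":"array"},"squeeze":{"type":"number"}},"required":["plan"]}

```bash
mkdir -p pics
cat > h.py <<'E'
from rig import *
import numpy as np, cv2
from scipy.spatial.transform import Rotation as R
def cloud(c):
    d=c["depth"]; h,w=d.shape; f=h/2/np.tan(np.radians(c["vertical_fov"])/2)
    v,u=np.mgrid[:h,:w]; K=np.array([[f,0,c["cx"]],[0,f,c["cy"]],[0,0,1.]])
    p=np.stack([u,v],-1).reshape(-1,1,2).astype(np.float64)
    s=cv2.undistortPoints(p,K,np.array([c["k1"],0,0,0.])).reshape(h,w,2)
    P=np.dstack([s*d[...,None],d])-np.ravel(c["tvec"])
    W=P.reshape(-1,3)@R.from_rotvec(np.ravel(c["rvec"])).as_matrix()
    W=W.reshape(h,w,3); W[d<=0]=np.nan
    return W
def save(c,n): cv2.imwrite("pics/"+n,c["color"][:,:,::-1])
E
python3 - <<'E'
from h import *
import pickle
cs={n:capture(n) for n in("side","top")}
pickle.dump(cs,open("c0.pkl","wb"))
save(cs["side"],"s0.png");save(cs["top"],"t0.png")
for n,c in cs.items(): print(n,{k:c[k] for k in c if k not in("color","depth")})
print(sense())
E
```

```text
side {'vertical_fov': 54.527825646388074, 'cx': 255.06732245901085, 'cy': 192.71262881064348, 'k1': -0.01394969164350783, 'rvec': array([ 0.05260732, -2.94277707,  1.03474382]), 'tvec': array([ 493.9407328 ,  114.31214728, 1116.13434998])}
top {'vertical_fov': 54.27166905793305, 'cx': 258.67579509082435, 'cy': 189.2907463707666, 'k1': -0.044351798871210664, 'rvec': array([ 2.13309284, -2.15454719,  0.09738218]), 'tvec': array([ -22.50812507,  493.10664628, 1248.73031619])}
{'time_s': 0.1, 'joints': array([ 1.00757663e+00,  3.13430872e-01,  1.49833063e+00,  3.48560729e-05,
        1.33104290e+00, -2.23404303e-01]), 'dq': array([ 0.00022513, -0.00233455, -0.00155309,  0.00045957, -0.00285088,
       -0.00182894]), 'tau': array([ 3.67447617e-03, -4.12897503e+01, -2.60140729e+01, -1.00975712e-04,
        3.02623332e-03, -3.13632256e-05]), 'eef_pos': array([174.91989863, 494.8537651 , 303.38489343]), 'ee_rot': array([-2.47834873e-04,  1.69095433e-01,  9.85599496e-01, -5.53123491e-04]), 'force': array([ 0.3049443 , -0.17249623, -0.35024071]), 'wrist_torque': array([-0.04012149, -0.03255226, -0.00112368]), 'grip_force': 0.0, 'grip_width': 1.0016677865461783}
```

View pics/s0.png

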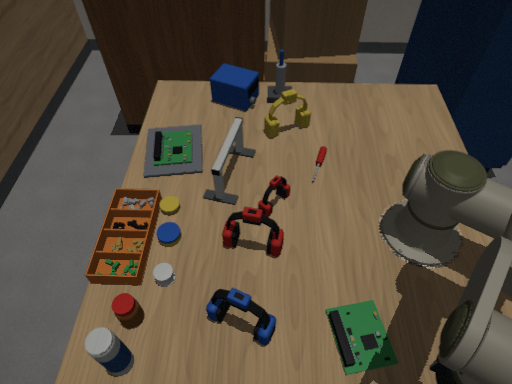

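View pics/t0.png

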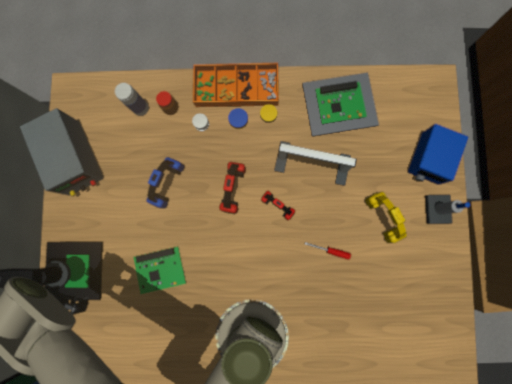

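The side view shows the large red headset at (253,230), a small red one at (275,195), the blue at (241,313), the yellow at (288,112) and the stand bar at (229,148). In the top view these are at (232,188), (278,205), (164,182), (387,217) and (316,154).
Candidates for red_crown in the top view are large red (232,188), small red (278,205, smaller, so a decoy), yellow (387,217, to be left) and blue (164,182, to be left). I choose the large red one and will check it in a crop.

Run:
```python
from h import *
import pickle
cs=pickle.load(open("c0.pkl","rb"))
boxes={"top":{"red":(215,155,252,220),"small":(258,188,300,224),"blue":(140,150,190,212),"bar":(270,138,362,190)},
"side":{"red":(215,198,292,262),"small":(256,173,296,215),"blue":(200,280,285,345),"bar":(200,115,260,205)}}
for n,c in cs.items():
    W=cloud(c)
    print(n,"table z",np.nanmedian(W[235:245,280:300,2] if n=="top" else W[150:160,350:370,2]))
    for k,(a,b,e,f) in boxes[n].items():
        p=W[b:f,a:e].reshape(-1,3); p=p[np.isfinite(p).all(1)]
        h=p[p[:,2]>20]; print(n,k,"maxz",np.percentile(h[:,2],[90,97,99.5]).round(1))
        zt={"red":150,"blue":150,"small":70,"bar":135}[k]
        t=h[(h[:,2]>zt)].astype(np.float32)
        if len(t)>5:
            m,s,g=cv2.minAreaRect(t[:,:2]); print("  top face n",len(t),"rect",np.round(m,1),np.round(s,1),round(g,1),"z",np.median(t[:,2]).round(1))
            bp=cv2.boxPoints((m,s,g)); 
            v=np.linalg.eigh(np.cov(t[:,:2].T))[1][:,1]; print("  pca deg",np.degrees(np.arctan2(v[1],v[0])).round(1),"mean",t.mean(0).round(1))
        m,s,g=cv2.minAreaRect(h[:,:2].astype(np.float32)); print("  all>20 rect",np.round(m,1),np.round(s,1),round(g,1))
a=cs["top"]["color"][130:240,205:310,::-1]; b=cs["side"]["color"][165:275,200:305,::-1]
cv2.imwrite("pics/crop.png",cv2.resize(np.hstack([a,b]),None,fx=3.7,fy=3.7,interpolation=cv2.INTER_CUBIC))
```

```text
side table z -0.6656994374806754
side red maxz [160.6 163.4 165.2]Traceback (most recent call last):
  File "<stdin>", line 15, in <module>
cv2.error: OpenCV(4.12.0) /io/opencv/modules/imgproc/src/convhull.cpp:143: error: (-215:Assertion failed) total >= 0 && (depth == CV_32F || depth == CV_32S) in function 'convexHull'
```

```bash
cat > m.py <<'E'
from h import *
import pickle
cs=pickle.load(open("c0.pkl","rb"))
boxes={"top":{"red":(215,155,252,220),"small":(258,188,300,224),"blue":(140,150,190,212),"bar":(270,138,362,190)},
"side":{"red":(215,198,292,262),"blue":(200,280,285,345),"bar":(200,115,260,205)}}
def rect(p): 
    p=np.ascontiguousarray(p[:,:2],dtype=np.float32); m,s,g=cv2.minAreaRect(p)
    v=np.linalg.eigh(np.cov(p.T))[1][:,1]
    return np.round(m,1),np.round(s,1),round(g,1),"pca",np.degrees(np.arctan2(v[1],v[0])).round(1),"mean",p.mean(0).round(1),len(p)
if __name__=="__main__":
  for n,c in cs.items():
    W=cloud(c)
    print(n,"table z",np.nanmedian(W[235:245,280:300,2] if n=="top" else W[150:160,350:370,2]))
    for k,(a,b,e,f) in boxes[n].items():
        p=W[b:f,a:e].reshape(-1,3); p=p[np.isfinite(p).all(1)]
        h=p[p[:,2]>20]; print(n,k,"z pct",np.percentile(h[:,2],[90,97,99.5]).round(1))
        zt={"red":157,"blue":157,"small":70,"bar":138}[k]
        t=h[h[:,2]>zt]
        if len(t)>5: print("  top",*rect(t))
        print("  all",*rect(h))
  a=cs["top"]["color"][130:240,205:310,::-1]; b=cs["side"]["color"][165:275,200:305,::-1]
  cv2.imwrite("pics/crop.png",cv2.resize(np.hstack([a,b]),None,fx=3.7,fy=3.7,interpolation=cv2.INTER_CUBIC))
E
python3 m.py
```

```text
side table z -0.6656994374806754
side red z pct [160.6 163.4 165.2]
  top [497.1  62.3] [28.2 49. ] 77.5 pca 170.5 mean [497.2  63.5] 172
  all [487.3  12.5] [161.9 171.3] 79.2 pca 175.1 mean [491.8  57.2] 1439
side blue z pct [162.  163.7 165.5]
  top [517.1 293.2] [28.9 49.6] 65.0 pca 157.1 mean [516.9 294.5] 273
  all [516.4 293.6] [ 61.  171.7] 66.4 pca 158.1 mean [511.5 303.3] 1585
side bar z pct [144.8 145.8 147.2]
  top [ 585.6 -215.1] [248.8  26.1] 76.7 pca 77.1 mean [ 587.2 -205.7] 458
  all [ 579.1 -182.1] [128.3 293.2] 13.4 pca 77.3 mean [ 586.8 -195.1] 924
top table z 0.5048265748878299
top red z pct [165.  167.  169.1]
  top [498.   62.2] [27.7 49.3] 78.8 pca 169.4 mean [497.4  61.8] 145
  all [497.4  61.7] [ 59.9 171.7] 79.5 pca 168.1 mean [491.5  59.7] 687
top small z pct [117.4 120.2 121.5]
  top [437.9 -90.4] [102.   20.1] 52.8 pca 53.3 mean [436.8 -91.1] 175
  all [437.4 -90.9] [121.1  42.7] 53.3 pca 53.1 mean [435.8 -91. ] 324
top blue z pct [165.1 167.6 168.7]
  top [517.  291.1] [28.9 48.5] 63.3 pca 159.6 mean [516.4 291.2] 140
  all [516.7 290.7] [ 59.5 172.1] 67.6 pca 157.1 mean [514.3 286.7] 752
top bar z pct [148.1 149.6 151.1]
  top [ 586.8 -214.4] [244.5  26.1] 77.6 pca 77.3 mean [ 585.8 -215.3] 617
  all [ 586.4 -214.3] [244.5  26.3] 77.4 pca 77.3 mean [ 583.2 -216.5] 794
```

View pics/crop.png

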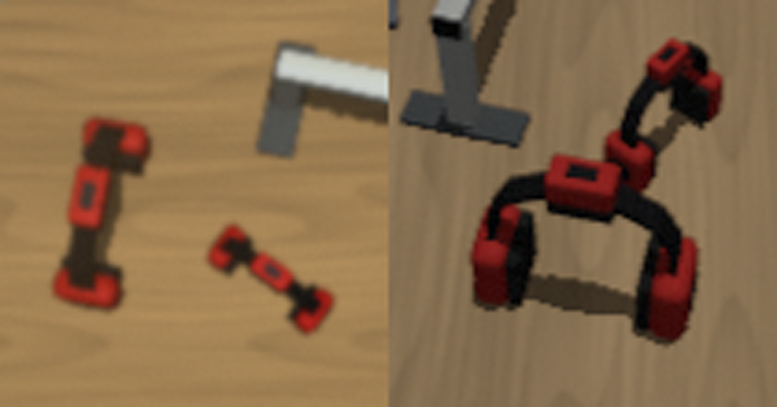

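The crop confirms the choice: the large red headset with its crown at the left of each half, and the smaller red decoy to its right. Its crown is at (497.5, 62), x axis about -11°. The bar's middle is at (586.3, -214.6), x axis about -12.6°.

```bash
cat > go.py <<'E'
import sys; from h import *
# args: x y z(TCP), yaw of tool y in deg
x,y,z,yaw=map(float,sys.argv[1:])
s=sense(); q=s["ee_rot"]; A=R.from_quat([q[1],q[2],q[3],q[0]])
a=np.radians(yaw); ty=np.array([np.cos(a),np.sin(a),0]); tz=np.array([0,0,-1.]); B=R.from_matrix(np.c_[np.cross(ty,tz),ty,tz])
print(s["time_s"],s["eef_pos"].round(1),"force",s["force"].round(1),"grip",s["grip_width"],s["grip_force"])
print("offset cm",(A.inv().apply(np.array([x,y,z])-s["eef_pos"])/10).round(2),"rot",np.degrees((A.inv()*B).as_rotvec()).round(2))
E
python3 go.py 497.5 62 290 78.9; python3 go.py 497.5 62 204 78.9
```

```text
0.1 [174.9 494.9 303.4] force [ 0.3 -0.2 -0.4] grip 1.0016677865461783 0.0
offset cm [-44.84 -30.06   1.36] rot [-0.07 -0.02 -8.37]
0.1 [174.9 494.9 303.4] force [ 0.3 -0.2 -0.4] grip 1.0016677865461783 0.0
offset cm [-44.84 -30.05   9.96] rot [-0.07 -0.02 -8.37]
```

Call:
step_arm(
  plan=[
    {"offset": [-1.5, -1.0, 0], "rot": [0, 0, -0.5], "gripper": 8.5},
    {"offset": [-4.5, -3.0, 0], "rot": [0, 0, -1], "gripper": 8.5},
    {"offset": [-8.5, -5.7, 0], "rot": [0, 0, -2], "gripper": 8.5},
    {"offset": [-12.5, -8.4, 0], "rot": [0, 0, -3], "gripper": 8.5},
    {"offset": [-16.6, -11.1, 0], "rot": [0, 0, -4], "gripper": 8.5},
    {"offset": [-20.7, -13.9, 0], "rot": [0, 0, -5], "gripper": 8.5},
    {"offset": [-24.8, -16.6, 0], "rot": [0, 0, -6], "gripper": 8.5},
    {"offset": [-29, -19.4, 0.3], "rot": [0, 0, -7], "gripper": 8.5},
    {"offset": [-33.2, -22.2, 0.6], "rot": [0, 0, -7.5], "gripper": 8.5},
    {"offset": [-37.4, -25, 0.9], "rot": [0, 0, -8], "gripper": 8.5},
    {"offset": [-41.5, -27.8, 1.2], "rot": [0, 0, -8.4], "gripper": 8.5},
    {"offset": [-44, -29.5, 1.4], "rot": [0, 0, -8.4], "gripper": 8.5},
  ],
)

```text
time_s: 1.3
eef_pos: [492.8, 67.4, 289.3]
ee_rot: [-0.0, 0.097, 0.995, -0.0]
force: [-0.5, 1.1, -0.8]
grip_width: 0.994
grip_force: 0.0
```

Call:
step_arm(
  plan=[
    {"offset": [-0.8, -0.5, 0], "rot": [0, 0, 0], "gripper": 8.5},
    {"offset": [-0.8, -0.5, 0], "rot": [0, 0, 0], "gripper": 8.5},
    {"offset": [-0.8, -0.5, 0], "rot": [0, 0, 0], "gripper": 8.5},
    {"offset": [-0.8, -0.5, 0], "rot": [0, 0, 0], "gripper": 8.5},
  ],
)

```text
time_s: 1.7
eef_pos: [497.8, 64.9, 290.1]
ee_rot: [0.0, 0.096, 0.995, 0.0]
force: [-0.2, 0.0, 0.3]
grip_width: 0.998
grip_force: 0.0
```

```bash
python3 go.py 497.5 62 204 78.9
```

```text
1.7 [497.8  64.9 290.1] force [-0.2  0.   0.3] grip 0.9980210952533619 0.0
offset cm [-0.03 -0.29  8.61] rot [0.01 0.   0.12]
```

Call:
step_arm(
  plan=[
    {"offset": [0, -0.3, 1], "rot": [0, 0, 0], "gripper": 8.5},
    {"offset": [0, -0.3, 3], "rot": [0, 0, 0], "gripper": 8.5},
    {"offset": [0, -0.3, 5], "rot": [0, 0, 0], "gripper": 8.5},
    {"offset": [0, -0.3, 6.8], "rot": [0, 0, 0], "gripper": 8.5},
    {"offset": [0, -0.3, 8], "rot": [0, 0, 0], "gripper": 8.5},
    {"offset": [0, -0.3, 8.6], "rot": [0, 0, 0], "gripper": 8.5},
    {"offset": [0, -0.3, 8.6], "rot": [0, 0, 0], "gripper": 7},
    {"offset": [0, -0.3, 8.6], "rot": [0, 0, 0], "gripper": 5.5},
    {"offset": [0, -0.3, 8.6], "rot": [0, 0, 0], "gripper": 4.5},
    {"offset": [0, -0.3, 8.6], "rot": [0, 0, 0], "gripper": 3.8},
    {"offset": [0, -0.3, 8.6], "rot": [0, 0, 0], "gripper": 3.4},
    {"offset": [0, -0.3, 8.6], "rot": [0, 0, 0], "gripper": 3.4},
  ],
  squeeze=30,
)

```text
time_s: 2.9
eef_pos: [497.9, 60.8, 204.1]
ee_rot: [0.0, 0.096, 0.995, 0.0]
force: [0.2, -0.2, -0.1]
grip_width: 0.394
grip_force: 0.0
```

```bash
python3 go.py 497.5 62 204 78.9
python3 - <<'E'
from h import *
c=capture("side"); cv2.imwrite("pics/s1.png",cv2.resize(c["color"][150:290,180:320,::-1],None,fx=4,fy=4,interpolation=cv2.INTER_CUBIC))
E
```

```text
2.9 [497.9  60.8 204.1] force [ 0.2 -0.2 -0.1] grip 0.39369769135284954 0.0
offset cm [0.06 0.11 0.01] rot [0.   0.02 0.03]
```

View pics/s1.png

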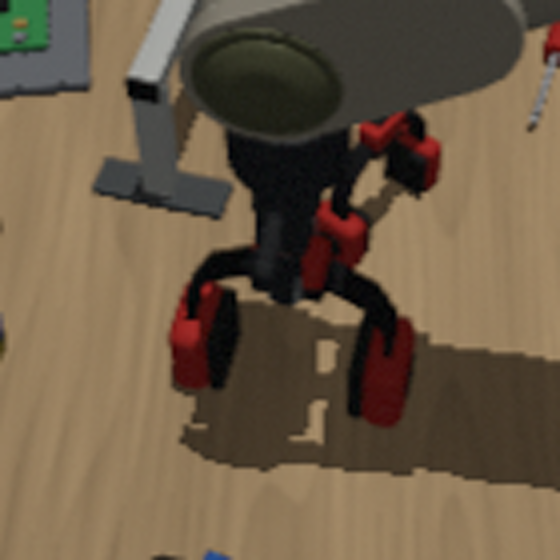

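The crop shows the fingers straddling the red crown at about (285,265), with no contact yet. Next I close the gripper.

Call:
step_arm(
  plan=[
    {"offset": [0, 0.1, 0], "rot": [0, 0, 0], "gripper": 3},
    {"offset": [0, 0.1, 0], "rot": [0, 0, 0], "gripper": 2.6},
    {"offset": [0, 0.1, 0], "rot": [0, 0, 0], "gripper": 2},
    {"offset": [0, 0.1, 0], "rot": [0, 0, 0], "gripper": 2},
    {"offset": [0, 0.1, 0], "rot": [0, 0, 0], "gripper": 2},
    {"offset": [0, 0.1, 0], "rot": [0, 0, 0], "gripper": 2},
  ],
  squeeze=50,
)

```text
time_s: 3.55
eef_pos: [498.1, 61.8, 204.0]
ee_rot: [0.0, 0.096, 0.995, -0.0]
force: [0.2, -1.6, 2.1]
grip_width: 0.317
grip_force: 50.0
```

Call:
step_arm(
  plan=[
    {"offset": [0, 0, -0.3], "rot": [0, 0, 0], "gripper": 2},
    {"offset": [0, 0, -1], "rot": [0, 0, 0], "gripper": 2},
    {"offset": [0, 0, -2.5], "rot": [0, 0, 0], "gripper": 2},
    {"offset": [0, 0, -4.5], "rot": [0, 0, 0], "gripper": 2},
    {"offset": [0, 0, -7], "rot": [0, 0, 0], "gripper": 2},
    {"offset": [0, 0, -9.5], "rot": [0, 0, 0], "gripper": 2},
    {"offset": [0, 0, -12], "rot": [0, 0, 0], "gripper": 2},
    {"offset": [0, 0, -14.5], "rot": [0, 0, 0], "gripper": 2},
    {"offset": [0, 0, -16.5], "rot": [0, 0, 0], "gripper": 2},
    {"offset": [0, 0, -17.5], "rot": [0, 0, 0], "gripper": 2},
    {"offset": [0, 0, -18], "rot": [0, 0, 0], "gripper": 2},
    {"offset": [0, 0, -18], "rot": [0, 0, 0], "gripper": 2},
  ],
)

```text
time_s: 4.75
eef_pos: [498.0, 61.8, 383.7]
ee_rot: [-0.0, 0.096, 0.995, 0.0]
force: [0.2, 0.4, -2.8]
grip_width: 0.318
grip_force: 49.5
```

```bash
cat > look.py <<'E'
import sys; from h import *
c=capture("side"); t=capture("top"); s=sense()
for n,k in(("side",c),("top",t)):
    W=cloud(k); hsv=cv2.cvtColor(k["color"],cv2.COLOR_RGB2HSV); H,S,V=cv2.split(hsv)
    m=((H<8)|(H>172))&(S>140)&(V>50)&(np.nan_to_num(W[...,2])>float(sys.argv[2]))
    N,L,st,ce=cv2.connectedComponentsWithStats(m.astype(np.uint8))
    for i in range(1,N):
        if st[i,4]<15: continue
        p=W[L==i]; print(n,"px",ce[i].round(),st[i,4],"mean",p.mean(0).round(1),"lo",np.percentile(p,3,0).round(1),"hi",np.percentile(p,97,0).round(1))
im=np.hstack([c["color"][60:330,120:400],t["color"][90:360,140:420]])[:,:,::-1]
cv2.imwrite("pics/"+sys.argv[1],cv2.resize(im,None,fx=1.42,fy=1.42,interpolation=cv2.INTER_CUBIC))
E
python3 look.py l2.png 125; python3 go.py 586.3 -214.6 383 77.4
```

```text
side px [258. 169.] 88 mean [482.1  73.  337.7] lo [475.3  58.  321.4] hi [488.4  80.  344.1]
side px [223. 195.] 277 mean [568.   66.2 232.3] lo [554.2  32.2 190.7] hi [581.8  78.8 250.4]
side px [279. 205.] 315 mean [430.9  91.8 232.5] lo [414.9  57.6 191.1] hi [445.6 105.4 249.6]
4.85 [497.9  61.8 382.9] force [ 0.  -0.6 -3. ] grip 0.32387521511476414 49.504462480545044
offset cm [-13.99 -25.43  -0.03] rot [-0.01 -0.11  1.53]
```

View pics/l2.png

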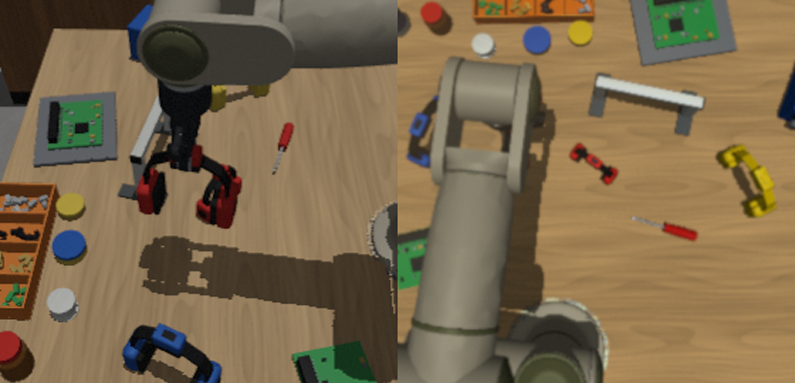

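The picture shows the headset lifted and level, with both cup means at z≈232. The blue headset is untouched. Next, carry it over the bar.

Call:
step_arm(
  plan=[
    {"offset": [-0.5, -0.9, 0], "rot": [0, 0, 0.1], "gripper": 2},
    {"offset": [-1.5, -2.8, 0], "rot": [0, 0, 0.3], "gripper": 2},
    {"offset": [-3.1, -5.6, 0], "rot": [0, 0, 0.5], "gripper": 2},
    {"offset": [-4.9, -8.9, 0], "rot": [0, 0, 0.7], "gripper": 2},
    {"offset": [-6.7, -12.2, 0], "rot": [0, 0, 0.9], "gripper": 2},
    {"offset": [-8.5, -15.5, 0], "rot": [0, 0, 1.1], "gripper": 2},
    {"offset": [-10.3, -18.7, 0], "rot": [0, 0, 1.3], "gripper": 2},
    {"offset": [-11.9, -21.6, 0], "rot": [0, 0, 1.5], "gripper": 2},
    {"offset": [-13.1, -23.8, 0], "rot": [0, 0, 1.5], "gripper": 2},
    {"offset": [-13.8, -25.0, 0], "rot": [0, 0, 1.5], "gripper": 2},
    {"offset": [-14, -25.4, 0], "rot": [0, 0, 1.5], "gripper": 2},
    {"offset": [-14, -25.4, 0], "rot": [0, 0, 1.5], "gripper": 2},
  ],
)

```text
time_s: 6.05
eef_pos: [586.5, -215.0, 383.1]
ee_rot: [-0.001, 0.11, 0.994, 0.0]
force: [0.6, -0.6, -2.7]
grip_width: 0.318
grip_force: 49.8
```

```bash
python3 look.py l3.png 125; python3 go.py 586.3 -214.6 226 77.4
```

```text
side px [229.  93.] 72 mean [ 570.2 -203.1  335.1] lo [ 562.2 -219.2  320.6] hi [ 577.2 -195.6  342.7]
side px [202. 121.] 206 mean [ 656.4 -211.   228.2] lo [ 641.6 -245.5  186.8] hi [ 670.2 -199.   249.6]
side px [248. 129.] 242 mean [ 519.6 -179.6  227.8] lo [ 505.4 -210.6  189.2] hi [ 534.5 -169.   249. ]
top px [326. 143.] 20 mean [ 573.4 -211.6  346.2] lo [ 567.9 -220.9  341.5] hi [ 579.  -199.   362.5]
6.15 [ 586.5 -213.9  383.8] force [ 0.4 -0.7 -2.5] grip 0.32075041974943713 49.79839503765106
offset cm [ 0.   -0.08 15.78] rot [ 0.02 -0.02  0.06]
```

View pics/l3.png

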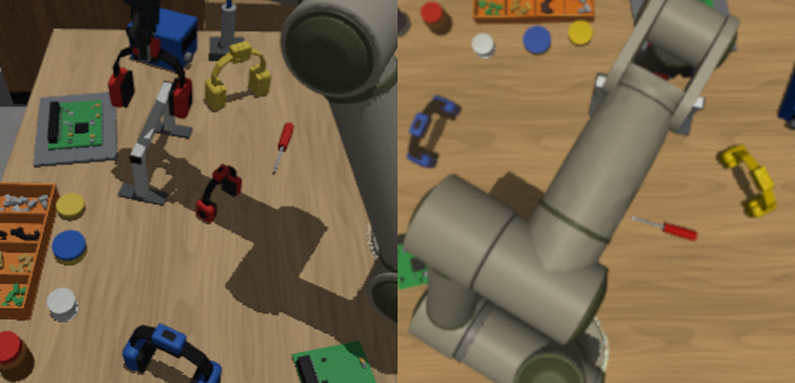

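The headset is over the bar: the left picture shows the cups at (121,85) and (182,97) on either side of the bar line, and it is level. I lower it most of the way, then do the last part slowly.

Call:
step_arm(
  plan=[
    {"offset": [0, 0, 0.5], "rot": [0, 0, 0], "gripper": 2},
    {"offset": [0, 0, 1.5], "rot": [0, 0, 0], "gripper": 2},
    {"offset": [0, 0, 3.2], "rot": [0, 0, 0], "gripper": 2},
    {"offset": [0, 0, 5.2], "rot": [0, 0, 0], "gripper": 2},
    {"offset": [0, 0, 7.2], "rot": [0, 0, 0], "gripper": 2},
    {"offset": [0, 0, 9.2], "rot": [0, 0, 0], "gripper": 2},
    {"offset": [0, 0, 11.2], "rot": [0, 0, 0], "gripper": 2},
    {"offset": [0, 0, 12.8], "rot": [0, 0, 0], "gripper": 2},
    {"offset": [0, 0, 14], "rot": [0, 0, 0], "gripper": 2},
    {"offset": [0, 0, 14.6], "rot": [0, 0, 0], "gripper": 2},
    {"offset": [0, 0, 14.8], "rot": [0, 0, 0], "gripper": 2},
    {"offset": [0, 0, 14.8], "rot": [0, 0, 0], "gripper": 2},
  ],
)

```text
time_s: 7.35
eef_pos: [586.7, -214.3, 236.2]
ee_rot: [0.0, 0.109, 0.994, -0.0]
force: [-0.4, -1.0, -3.5]
grip_width: 0.32
grip_force: 49.8
```

Call:
step_arm(
  plan=[
    {"offset": [0, 0, 0.2], "rot": [0, 0, 0], "gripper": 2},
    {"offset": [0, 0, 0.4], "rot": [0, 0, 0], "gripper": 2},
    {"offset": [0, 0, 0.6], "rot": [0, 0, 0], "gripper": 2},
    {"offset": [0, 0, 0.8], "rot": [0, 0, 0], "gripper": 2},
    {"offset": [0, 0, 0.8], "rot": [0, 0, 0], "gripper": 2},
  ],
)

```text
time_s: 7.85
eef_pos: [586.6, -214.3, 227.6]
ee_rot: [-0.0, 0.109, 0.994, 0.0]
force: [-0.1, 0.8, -2.6]
grip_width: 0.323
grip_force: 49.8
```

```bash
python3 look.py l4.png 12; python3 go.py 586.3 -214.6 225 77.4
```

```text
side px [232. 136.] 52 mean [ 570.4 -203.   180.6] lo [ 563.7 -217.6  164.3] hi [ 576.8 -195.6  190.4]
side px [208. 158.] 159 mean [ 656.5 -211.4   74.8] lo [ 641.6 -247.3   33.2] hi [ 670.6 -197.9   95.8]
side px [321. 154.] 114 mean [ 276.  -290.8   21.9] lo [ 260.6 -327.6   16. ] hi [ 291.7 -256.7   27.3]
side px [249. 166.] 185 mean [ 519.5 -179.6   72.4] lo [ 504.8 -212.3   35.4] hi [ 535.6 -168.6   93.7]
side px [275. 182.] 70 mean [437.5 -85.5 111.5] lo [ 423.2 -102.   101.8] hi [452.5 -74.3 117.4]
side px [286. 188.] 51 mean [ 401.4 -121.2   40.8] lo [ 391.3 -132.2   17. ] hi [ 417.2 -113.7   50.3]
side px [265. 207.] 102 mean [465.4 -43.9  39.6] lo [450.1 -59.1  17.2] hi [484.1 -34.1  50. ]
side px [123. 304.] 421 mean [796.9 293.8  92.3] lo [774.3 268.7  83.1] hi [821.4 316.7  96. ]
top px [164.  99.] 182 mean [797.4 289.5  96.6] lo [775.1 267.   91.6] hi [820.  312.2 101. ]
top px [ 77. 179.] 33 mean [521.7 562.8 119.6] lo [512.8 545.1 105.6] hi [530.9 578.9 128.7]
top px [ 92. 182.] 25 mean [523.6 548.9  41.9] lo [516.3 540.7  33.7] hi [530.8 561.5  47.4]
top px [339. 253.] 148 mean [ 275.9 -293.8   23.9] lo [ 260.2 -328.    17.7] hi [ 292.1 -258.4   29.6]
7.95 [ 586.7 -214.4  227.9] force [ 0.3 -0.1 -3.1] grip 0.3186950304123829 49.76247310638428
offset cm [ 0.03 -0.03  0.29] rot [-0.    0.    0.03]
```

View pics/l4.png

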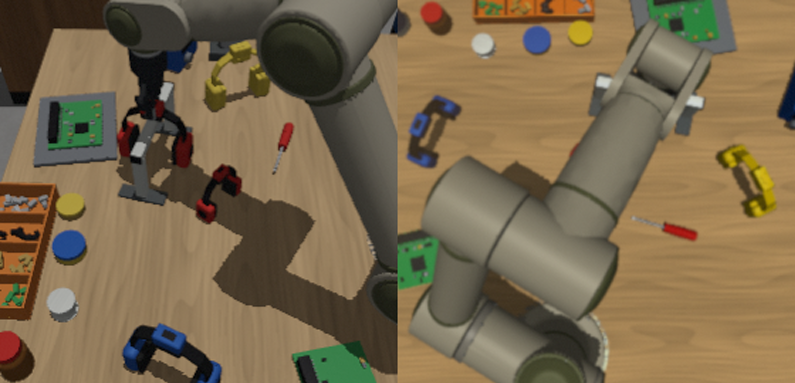

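The picture shows the crown just above the bar at (150,105), with a cup on either side at (128,140) and (183,150). About 3 mm remain. I creep down in small steps and watch the force.

Call:
step_arm(
  plan=[
    {"offset": [0, 0, 0.1], "rot": [0, 0, 0], "gripper": 2},
    {"offset": [0, 0, 0.2], "rot": [0, 0, 0], "gripper": 2},
    {"offset": [0, 0, 0.2], "rot": [0, 0, 0], "gripper": 2},
    {"offset": [0, 0, 0.2], "rot": [0, 0, 0], "gripper": 2},
  ],
)

```text
time_s: 8.35
eef_pos: [586.7, -214.4, 225.9]
ee_rot: [-0.0, 0.109, 0.994, -0.0]
force: [-0.4, -0.7, -2.1]
grip_width: 0.319
grip_force: 49.8
```

Call:
step_arm(
  plan=[
    {"offset": [0, 0, 0.1], "rot": [0, 0, 0], "gripper": 2},
    {"offset": [0, 0, 0.1], "rot": [0, 0, 0], "gripper": 2},
    {"offset": [0, 0, 0.1], "rot": [0, 0, 0], "gripper": 2},
  ],
)

```text
time_s: 8.65
eef_pos: [586.7, -214.4, 225.0]
ee_rot: [0.0, 0.109, 0.994, -0.0]
force: [0.0, 0.5, -2.5]
grip_width: 0.321
grip_force: 49.8
```

Call:
step_arm(
  plan=[
    {"offset": [0, 0, 0.05], "rot": [0, 0, 0], "gripper": 2},
    {"offset": [0, 0, 0.05], "rot": [0, 0, 0], "gripper": 2},
    {"offset": [0, 0, 0.05], "rot": [0, 0, 0], "gripper": 2},
  ],
)

```text
time_s: 8.95
eef_pos: [586.7, -214.4, 224.9]
ee_rot: [0.0, 0.109, 0.994, -0.0]
force: [-2.7, 1.2, 4.8]
grip_width: 0.32
grip_force: 50.7
```

Call:
step_arm(
  plan=[
    {"offset": [0, 0, 0.05], "rot": [0, 0, 0], "gripper": 2},
    {"offset": [0, 0, 0.05], "rot": [0, 0, 0], "gripper": 2},
    {"offset": [0, 0, 0.05], "rot": [0, 0, 0], "gripper": 2},
  ],
)

```text
time_s: 9.25
eef_pos: [586.7, -214.4, 224.9]
ee_rot: [0.0, 0.109, 0.994, -0.0]
force: [-4.2, 1.8, 7.9]
grip_width: 0.323
grip_force: 51.3
```

The crown is resting on the bar: the force changed sign. I ease off slightly and open slowly.

Call:
step_arm(
  plan=[
    {"offset": [0, 0, -0.05], "rot": [0, 0, 0], "gripper": 2},
    {"offset": [0, 0, -0.05], "rot": [0, 0, 0], "gripper": 2.9},
    {"offset": [0, 0, -0.05], "rot": [0, 0, 0], "gripper": 3.2},
    {"offset": [0, 0, -0.05], "rot": [0, 0, 0], "gripper": 3.6},
    {"offset": [0, 0, -0.05], "rot": [0, 0, 0], "gripper": 4.2},
    {"offset": [0, 0, -0.05], "rot": [0, 0, 0], "gripper": 5},
    {"offset": [0, 0, -0.05], "rot": [0, 0, 0], "gripper": 6},
    {"offset": [0, 0, -0.05], "rot": [0, 0, 0], "gripper": 6},
    {"offset": [0, 0, -0.05], "rot": [0, 0, 0], "gripper": 6},
  ],
  squeeze=20,
)

```text
time_s: 10.15
eef_pos: [586.7, -214.4, 224.4]
ee_rot: [-0.0, 0.109, 0.994, -0.0]
force: [0.7, 0.5, -0.2]
grip_width: 0.704
grip_force: 0.0
```

Call:
step_arm(
  plan=[
    {"offset": [0, 0, -0.5], "rot": [0, 0, 0], "gripper": 6},
    {"offset": [0, 0, -1.5], "rot": [0, 0, 0], "gripper": 6},
    {"offset": [0, 0, -3], "rot": [0, 0, 0], "gripper": 6},
    {"offset": [0, 0, -5], "rot": [0, 0, 0], "gripper": 6},
    {"offset": [0, 0, -8], "rot": [0, 0, 0], "gripper": 6},
    {"offset": [0, 0, -11], "rot": [0, 0, 0], "gripper": 6},
    {"offset": [0, 0, -14], "rot": [0, 0, 0], "gripper": 6},
    {"offset": [0, 0, -16], "rot": [0, 0, 0], "gripper": 6},
    {"offset": [0, 0, -16], "rot": [0, 0, 0], "gripper": 6},
  ],
)

```text
time_s: 11.05
eef_pos: [586.8, -214.4, 388.4]
ee_rot: [0.003, 0.109, 0.994, -0.001]
force: [-0.3, -0.1, 0.5]
grip_width: 0.705
grip_force: 0.0
```

Call:
step_arm(
  plan=[
    {"offset": [1, 3, 0], "rot": [0, 0, 0], "gripper": 6},
    {"offset": [2, 6, 0], "rot": [0, 0, 0], "gripper": 6},
    {"offset": [4, 10, 0], "rot": [0, 0, 0], "gripper": 6},
    {"offset": [6, 14, 0], "rot": [0, 0, 0], "gripper": 6},
    {"offset": [8, 18, 0], "rot": [0, 0, 0], "gripper": 6},
    {"offset": [10, 22, 0], "rot": [0, 0, 0], "gripper": 6},
    {"offset": [12, 25, 0], "rot": [0, 0, 0], "gripper": 6},
    {"offset": [13, 28, 0], "rot": [0, 0, 0], "gripper": 6},
    {"offset": [14, 30, 0], "rot": [0, 0, 0], "gripper": 6},
    {"offset": [14, 30, 0], "rot": [0, 0, 0], "gripper": 6},
  ],
)

```text
time_s: 12.05
eef_pos: [514.4, 111.0, 384.1]
ee_rot: [-0.0, 0.108, 0.994, 0.0]
force: [-0.0, 0.1, -0.2]
grip_width: 0.704
grip_force: 0.0
```

```bash
python3 look.py l5.png 12 | head -8
python3 - <<'E'
from h import *; from m import rect
W=cloud(capture("top")); p=W[110:210,265:370].reshape(-1,3); p=p[np.isfinite(p).all(1)]
print(*rect(p[p[:,2]>174])); print(np.percentile(p[:,2],99.5))
W=cloud(capture("side")); p=W[100:210,190:270].reshape(-1,3); p=p[np.isfinite(p).all(1)]; p=p[p[:,2]<200]
print(*rect(p[p[:,2]>178]))
E
```

```text
side px [208. 158.] 159 mean [ 656.3 -211.4   72.1] lo [ 641.2 -246.5   29.8] hi [ 670.4 -198.    94.1]
side px [321. 155.] 113 mean [ 276.1 -290.    22. ] lo [ 260.7 -327.6   15.2] hi [ 291.9 -256.6   26.9]
side px [280. 184.] 140 mean [ 422.5 -101.5   82.6] lo [ 391.9 -130.5   19.7] hi [449.8 -75.  117.1]
side px [265. 207.] 106 mean [464.8 -44.   39.7] lo [450.  -61.3  15.3] hi [484.1 -34.2  51.1]
side px [123. 304.] 415 mean [797.  293.7  92.2] lo [774.4 268.7  83.3] hi [820.7 316.3  95.7]
top px [164.  99.] 183 mean [797.2 289.5  96.3] lo [775.1 267.1  90.2] hi [819.6 312.2 100.6]
top px [313. 137.] 55 mean [ 656.1 -209.6   91. ] lo [ 643.9 -219.7   80. ] hi [ 670.1 -199.8  106.7]
top px [319. 149.] 187 mean [ 599.6 -219.   165.4] lo [ 562.9 -252.7   85.2] hi [ 656.1 -198.7  189.2]
[ 586.7 -213.3] [28.3 50.6] 77.4 pca 167.7 mean [ 585.6 -212.3] 154
186.18948230263416
[ 609.7 -209.6] [3.8 0. ] 95.0 pca 95.0 mean [ 609.7 -209.6] 2
```

View pics/l5.png

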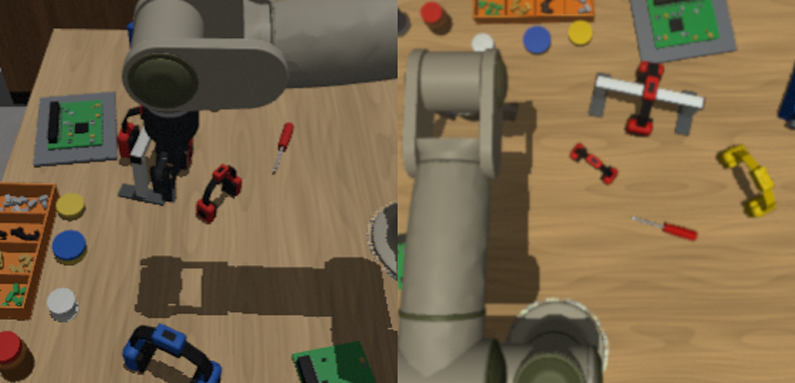

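The top view shows the red headset hung square across the middle of the bar at (650,90), its crown at (586.7, -213.3) and 77.4°, the same angle as the bar. The blue headset has not moved, and the arm is clear.

```bash
python3 -c "
from rig import *
print(finish_job())"
```

```text
the job is handed in; nothing more can be done
None
```

The red headset is hanging level and square across the middle of the bar; it was lowered into contact before release, the blue headset was left where it stood, and the job was handed in at about 12 s.

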